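# Tip the sorted pipe fittings from the scoop into the stock box

### The job

Pick up the sheet-metal sorting scoop by its black grip bar, carry it with the two white pipe fittings still in it, and tip both fittings out over its open edge into the plain grey stock box, the one without inner dividers. Do not handle the fittings with the fingers. Then set the empty scoop down gently, flat on its base on the bench, and let go.

Things in the scene. Friction and masses are not known exactly. Their poses are not given: they have to be found in the camera images.
- scoop: Smooth sheet-metal tray 180 (x) x 120 (y) mm, 3 mm thick; fittings slide above about 13-20 deg. 30 mm lips at the back (+x) and both sides; open edge at x=-90, which starts roughly facing the robot (yaw 0: straight at it). Black grip bar across it along y, 120 long, 14 thick (x), 24 tall, flat sides, centre at (20,0,85), 70 mm clear below it. 0.25 kg. Origin: centre of underside, z up.
- stock_box: Plain open-topped grey plastic box without dividers, loose, 180 x 180 mm outside, 70 mm high, walls and floor 4 mm, 0.6 kg. Origin: centre of underside, z up, sides along x and y. A box of the same size and colour with a cross of dividers inside stands nearby: not that one.
- tee: White plastic pipe tee lying in the scoop: sockets 30 mm in diameter (30 mm high as it lies), run 64 mm long along its y, branch reaching 34 mm along +x. Origin: underside, below the crossing of the pipe axes; z up. 50 g.
- elbow: White plastic 90 degree pipe elbow lying in the scoop: sockets 30 mm in diameter (30 mm high as it lies), legs 38 mm long along its +x and +y. Origin: underside, below the corner where the pipe axes cross; z up. 40 g.
Things that resemble listed ones, but are neither listed nor needed, are in the scene too. Several things have the shape of the scoop; the one meant has the colours described above.

How it is judged:
By the outcome, as a careful person would: the job done as asked, in the order asked, and still so for the second after the job is handed in, with the robot touching nothing.
It also fails if it takes over 61 s, if anything falls off the work surface, if the arm or the gripper's body presses on something with over 40 N, if the wrist force passes 120 N, or if a joint passes its speed limit or range.

### The arm

A 6-joint arm with a two-finger parallel gripper is mounted at the origin on the work surface. World frame = base frame: x ahead of the robot, y to its left, z up, the work surface at z = 0. Lengths are in m, angles in rad, forces in N, time in s.
With the tool pointing down it reaches from about 0.3 to 0.825 m from the base axis. Payload 5.4 kg.
Tool frame: the origin (TCP) lies on the centre line of the jaws, within the pads' length; the fingertips stand 25 mm ahead of it and the grasp point (between the pads) lies 6 mm ahead of it; z points along the fingers, y is the line along which they close (so a half turn about z gives the same grasp; the last joint's range is limited). The gripper opens to 92 mm and grips with 3 to 60 N. Pads are 20 mm wide; open, the fingers measure 128 mm over their backs; the gripper's body (75 mm by 189 mm) begins 69 mm behind the grasp point.
Start: joints at [-1.438, 0.158, 1.597, -0, 1.386, -0.21], TCP at [0.193, -0.542, 0.24] pointing down, gripper open.
Joint ranges: [-2.91, 2.91], [-0.94, 2.29], [0.18, 2.7], [-1.29, 4.43], [0.17, 2.64], [-3, 3]. Speed limits (rad/s): [2.57, 2.57, 3.14, 3.14, 3.14, 3.14].

### API

Orientations are given as a unit quaternion [x, y, z, w].
In Python, from cell import robot gives the robot as it stands.
- The arm moves only by the shell command python3 -m creep 'ROWS'. ROWS is JSON, a list of rows, each an object with "linear": the shift along the tool's x, y, z in cm, a list of three; "angular": the turn, a rotation vector about the tool's x, y, z in degrees, a list of three; "jaw": the closure, from 0 (fully open) to 1 (shut). A call has 1 to 5 rows; each row is the pose to reach, as a shift and turn from the pose commanded when the call began, along the tool's axes at that moment; what a row does not reach only later rows make up. A row lasts 1/8 s, in which the tool goes at most 62.5 mm and 10.7 degrees, less where a joint would pass 70% of its speed; a pose out of reach is approached as far as the arm can. A call with a gripper value outside its range is refused whole. The fingers move at their own pace and stop on an object; the grip force is fixed at half the most. Time passes only in rows, so rows that repeat a pose let the fingers close. It gives the time, the measured TCP pose, the force, the opening and the grip force at its end, in the units of the state.
- robot.get_obs(): the state, without advancing time (a new reading comes with each control period).
- robot.capture(name): name is "side" or "top"; returns a dict with "pixels" (384x512x3 uint8, red, green, blue), "fov_y" (degrees; the focal length in pixels is half the picture's height over the tangent of half this angle, whatever the lens; pixels are square), "cx", "cy" (the principal point, pixels), "k1" (the pictures are not rectified: a ray, as slopes to the right and down, at radius r is drawn at 1 + k1 r^2 times it, then the intrinsics apply), "world_from_camera" (4x4, takes a point from camera to world coordinates). Camera axes: x right, y up, looking along -z (the intrinsics and any distortion apply to the point x, -y, -z); pixel columns grow to the right and rows downward; lengths in m; the calibration is good to about 2 mm. A picture is of the moment at which its call begins. There is no depth.
- robot.sign_off(): hands the job in; it is judged then, once.
The state is a dict: "t": time; "joint_positions": joint angles; "joint_velocities": joint speeds; "effort": joint torques, N m; "tool_pos": TCP position; "tool_rot": TCP orientation; "ft_force": force on the tool from outside, world axes, zero at the start; "ft_torque": the same for the moment, N m; "width": finger opening in m; "grip_force": force on a finger pad.
Only numpy, scipy, OpenCV 4.12 (cv2) and the standard library are available. Lean on these libraries where they do the work, as an engineer would, in place of code of your own. Each camera call takes 0.05 s, during which the arm holds its last target. There are 200 camera calls.

## Working session

There is one attempt and no reset: what is moved stays moved. The work goes in short steps, Python scripts to look and compute and a shell command to move; the robot and the scene stay as the last step left them, time stands still between calls to the robot, and variables do not carry over. Pictures are saved under pics/ and viewed, at most 10 in all, crops included, and the job is handed in when it is done.

```bash
mkdir -p pics; ls
python3 - <<'E'
from cell import robot
import cv2,pickle
for n in("top","side"):
    c=robot.capture(n); pickle.dump(c,open(n+"0.pkl","wb")); cv2.imwrite(f"pics/{n}0.png",cv2.resize(c["pixels"][:,:,::-1],(768,576)))
    print(n,c["fov_y"],c["cx"],c["cy"],c["k1"],c["world_from_camera"].round(3) if hasattr(c["world_from_camera"],'round') else c["world_from_camera"])
o=robot.get_obs();print(o["t"],o["tool_pos"],o["tool_rot"],o["width"])
E
```

```text
pics
top 57.105505538975166 255.5905144150328 186.86292167411344 0.034593948371175506 [[-0.208  0.958 -0.198  0.385]
 [-0.978 -0.204  0.038  0.005]
 [-0.004  0.201  0.98   0.719]
 [ 0.     0.     0.     1.   ]]
side 56.45331435207051 251.9069932323868 190.72514655714153 0.01375406037401388 [[ 0.875  0.291 -0.386  0.22 ]
 [-0.484  0.521 -0.703 -0.543]
 [-0.004  0.802  0.597  0.5  ]
 [ 0.     0.     0.     1.   ]]
0.1 [ 0.1931731  -0.54102403  0.23869098] [ 9.85347695e-01  1.70555555e-01  2.33272181e-05 -8.50284799e-04] 0.091761839086969
```

View pics/top0.png

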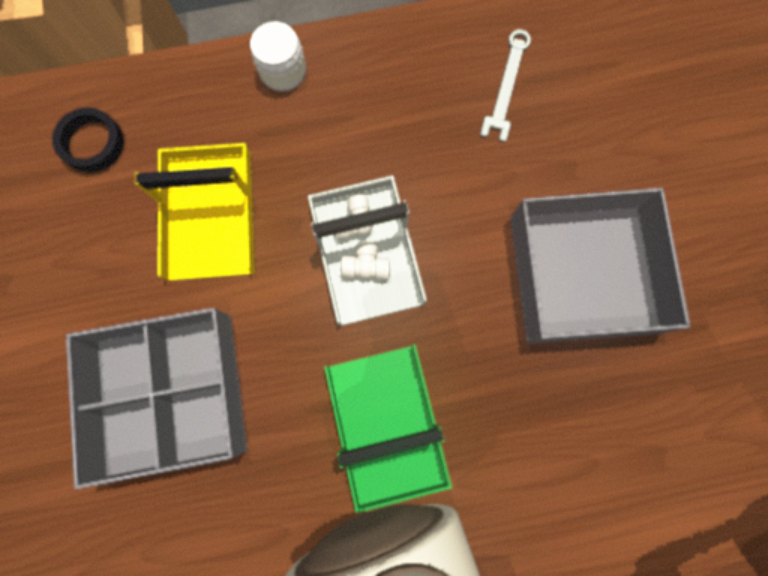

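View pics/side0.png

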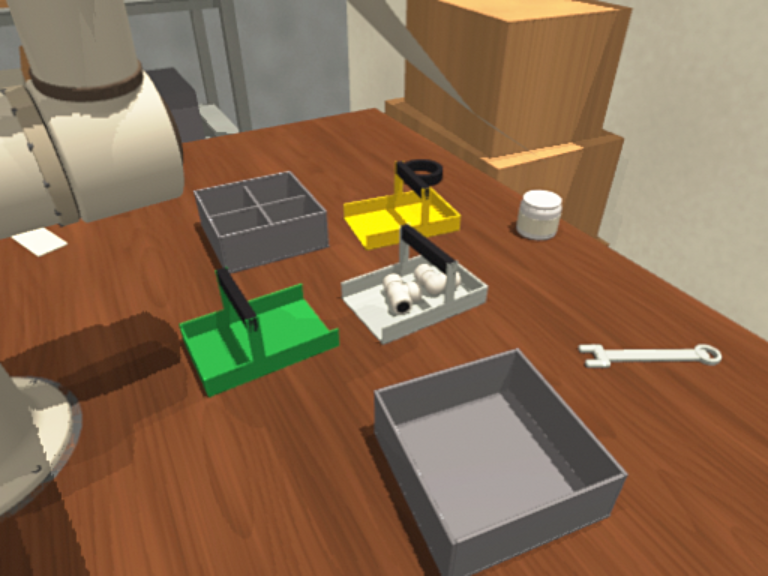

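The top view shows the metal scoop at centre: bar ends at (316,228) and (406,211), lip-top corners at (309,195), (393,178) and (425,300). The plain box is at right, with rim corners (522,202), (662,189), (688,327) and (528,343). In the side view the scoop is at the centre, with its bar from (403,232) to (452,268). The box is at the bottom, with rim corners (375,393), (518,351), (625,473) and (450,545). The tee is toward the open edge and the elbow is below the bar.

```bash
cat > h.py <<'E'
import numpy as np,cv2,pickle
def K(c):
    f=192/np.tan(np.radians(c["fov_y"])/2); return np.array([[f,0,c["cx"]],[0,f,c["cy"]],[0,0,1.]]),np.array([c["k1"],0,0,0])
def onz(c,px,z,s=1.5):
    k,d=K(c); p=(np.array(px,float)+.5)/s-.5
    # forward model: x_d = x(1+k1 r^2)
    u=cv2.undistortPoints(p.reshape(-1,1,2),k,d).reshape(-1,2)
    T=np.array(c["world_from_camera"]); r=np.c_[u[:,0],-u[:,1],-np.ones(len(u))]@T[:3,:3].T
    o=T[:3,3]; return o+r*((z-o[2])/r[:,2])[:,None]
def load(n): return pickle.load(open(n,"rb"))
E
python3 - <<'E'
from h import *
t=load("top0.pkl");s=load("side0.pkl");np.set_printoptions(precision=4,suppress=True)
def rep(n,p):
    print(n);print(p[:,:2],"mean",p.mean(0)[:2],"edges",np.linalg.norm(np.roll(p,-1,0)-p,axis=1), "ang",np.degrees(np.arctan2(*(p[1]-p[0])[1::-1])))
rep("bar top",onz(t,[(316,232),(406,213)],.09))
rep("bar side",onz(s,[(403,230),(453,268)],.097))
rep("scoop lips t",onz(t,[(309,195),(393,178),(425,300),(337,323)],.03))
rep("scoop lips s",onz(s,[(486,289),(383,335)],.03))
rep("box t",onz(t,[(522,202),(662,189),(688,327),(528,343)],.07))
rep("box s",onz(s,[(375,393),(518,351),(625,473),(450,545)],.07))
E
```

```text
bar top
[[ 0.5892  0.049 ]
 [ 0.59   -0.0651]] mean [ 0.5896 -0.008 ] edges [0.1141 0.1141] ang -89.60480230230237
bar side
[[ 0.5793  0.0356]
 [ 0.5864 -0.0804]] mean [ 0.5829 -0.0224] edges [0.1162 0.1162] ang -86.52235803315817
scoop lips t
[[ 0.6626  0.0529]
 [ 0.6628 -0.0651]
 [ 0.487  -0.0702]
 [ 0.4812  0.0491]] mean [ 0.5734 -0.0083] edges [0.118  0.1759 0.1194 0.1814] ang -89.93415755820956
scoop lips s
[[ 0.658  -0.0711]
 [ 0.4779 -0.0853]] mean [ 0.5679 -0.0782] edges [0.1806 0.1806] ang -175.50013619488715
box t
[[ 0.5796 -0.2162]
 [ 0.5586 -0.3945]
 [ 0.3825 -0.3699]
 [ 0.4033 -0.1765]] mean [ 0.481  -0.2893] edges [0.1796 0.1777 0.1946 0.1807] ang -96.7224937056577
box s
[[ 0.4036 -0.2001]
 [ 0.5785 -0.2241]
 [ 0.5567 -0.395 ]
 [ 0.3787 -0.3729]] mean [ 0.4794 -0.298 ] edges [0.1765 0.1724 0.1793 0.1746] ang -7.800624405957869
```

```bash
cat >> h.py <<'E'
def proj(c,P):
    k,d=K(c); T=np.linalg.inv(np.array(c["world_from_camera"])); q=np.c_[P,np.ones(len(P))]@T.T
    q=q[:,:3]*[1,-1,-1]
    return cv2.projectPoints(q,np.zeros(3),np.zeros(3),k,d)[0].reshape(-1,2)
E
python3 - <<'E'
from h import *
ims=[]
for n,(x0,y0) in(("top",(195,105)),("side",(215,140))):
    c=load(n+"0.pkl"); im=cv2.resize(c["pixels"][y0:y0+120,x0:x0+130,::-1],None,fx=3,fy=3,interpolation=cv2.INTER_CUBIC).copy()
    for (x,y,a,col) in((.569,-.014,np.radians(3),(0,0,255)),):
        R=np.array([[np.cos(a),-np.sin(a)],[np.sin(a),np.cos(a)]])
        def poly(P):
            P=np.array(P,float)/1000; P[:,:2]=P[:,:2]@R.T+[x,y]
            p=((proj(c,P)-[x0,y0]+.5)*3).astype(int); cv2.polylines(im,[p],True,col,1)
        poly([(-90,-60,30),(90,-60,30),(90,60,30),(-90,60,30)]); poly([(-90,-60,0),(90,-60,0),(90,60,0),(-90,60,0)])
        poly([(13,-60,97),(27,-60,97),(27,60,97),(13,60,97)])
    ims.append(im)
cv2.imwrite("pics/ov.png",np.hstack(ims))
E
```

```text
(no output)
```

View pics/ov.png

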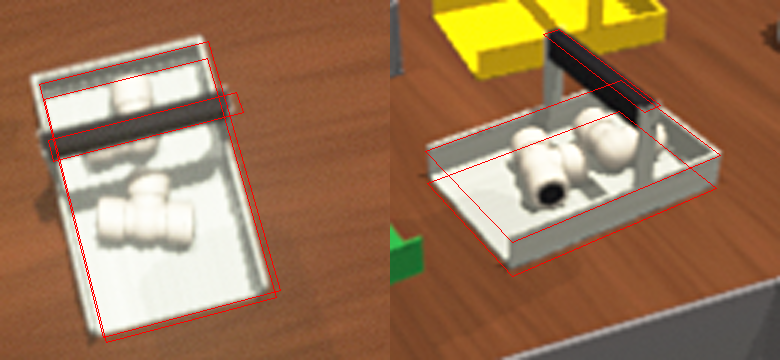

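The overlay fits the side view well and is about 3 mm off in the top view, so I take the scoop at about (0.571, -0.012), yaw 3°, and the bar centre at (0.591, -0.011). The box is at about (0.480, -0.297), yaw -7.5°. I start the approach at a safe height.

```bash
cat >> h.py <<'E'
from scipy.spatial.transform import Rotation as Ro
def goal(pos,yaw,tip=0):
    "tool delta (cm, deg) to TCP pos, scoop yaw, open edge down by tip deg"
    from cell import robot
    o=robot.get_obs(); R=Ro.from_quat(o["tool_rot"]); y=np.radians(yaw)
    G=Ro.from_matrix(np.array([[-np.sin(y),np.cos(y),0],[np.cos(y),np.sin(y),0],[0,0,-1]]).T.T)*Ro.from_rotvec([-np.radians(tip),0,0])
    print("lin",(R.inv().apply(np.array(pos)-o["tool_pos"])*100).round(2),"ang",(R.inv()*G).as_rotvec(degrees=True).round(2),"t",round(o["t"],2),"pos",np.round(o["tool_pos"],4),"w",round(o["width"],4),"j",np.round(o["joint_positions"],2))
E
python3 -m creep '[{"linear":[5,-3.3,0],"angular":[0,0,-8],"jaw":0},{"linear":[10,-6.6,0],"angular":[0,0,-16],"jaw":0},{"linear":[15,-9.9,0],"angular":[0,0,-24],"jaw":0},{"linear":[20,-13.2,0],"angular":[0,0,-32],"jaw":0},{"linear":[25,-16.5,0],"angular":[0,0,-40],"jaw":0}]'
python3 -c "
from h import *
goal([.591,-.011,.2],3)"
```

```text
t: 0.72
tool_pos: [0.374, -0.3002, 0.2393]
tool_rot: [0.867, 0.499, 0.0, -0.0]
ft_force: [0.2, -0.6, -0.3]
width: 0.0922
grip_force: 0.0
lin [35.91  4.26  3.94] ang [-1.000e-02 -2.000e-02 -3.312e+01] t 0.72 pos [ 0.374  -0.3002  0.2393] w 0.0922 j [-0.93 -0.09  1.86  0.    1.38 -0.4 ]
```

```bash
python3 -m creep '[{"linear":[6,0.7,0.6],"angular":[0,0,-7],"jaw":0},{"linear":[12,1.4,1.2],"angular":[0,0,-14],"jaw":0},{"linear":[18,2.1,1.8],"angular":[0,0,-21],"jaw":0},{"linear":[24,2.8,2.5],"angular":[0,0,-28],"jaw":0},{"linear":[29,3.4,3],"angular":[0,0,-33],"jaw":0}]'
python3 -c "
from h import *
goal([.591,-.011,.16],3)"
```

```text
t: 1.35
tool_pos: [0.5498, -0.0668, 0.2089]
tool_rot: [0.689, 0.725, -0.0, -0.0]
ft_force: [0.1, -0.6, 0.2]
width: 0.0916
grip_force: 0.0
lin [5.37 4.4  4.89] ang [-0.04 -0.02 -0.12] t 1.35 pos [ 0.5498 -0.0668  0.2089] w 0.0916 j [-0.34  0.13  1.69  0.    1.32 -0.39]
```

```bash
python3 -m creep '[{"linear":[2.7,2.2,1.5],"angular":[0,0,0],"jaw":0},{"linear":[5.4,4.4,3],"angular":[0,0,0],"jaw":0},{"linear":[5.4,4.4,4.9],"angular":[0,0,0],"jaw":0},{"linear":[5.4,4.4,4.9],"angular":[0,0,0],"jaw":0}]'
python3 - <<'E'
from h import *
from cell import robot
goal([.591,-.011,.091],3)
a=robot.capture("top")["pixels"][80:260,150:380,::-1];b=robot.capture("side")["pixels"][80:260,180:330,::-1]
cv2.imwrite("pics/a.png",cv2.resize(np.hstack([a,b]),None,fx=2,fy=2))
E
```

```text
t: 1.85
tool_pos: [0.5887, -0.0132, 0.1581]
tool_rot: [0.691, 0.723, -0.001, -0.002]
ft_force: [-0.6, -0.8, -0.6]
width: 0.0916
grip_force: 0.0
lin [0.2  0.27 6.71] ang [-0.28 -0.05 -0.36] t 1.85 pos [ 0.5887 -0.0132  0.1581] w 0.0916 j [-0.23  0.27  1.63 -0.    1.24 -0.27]
```

View pics/a.png

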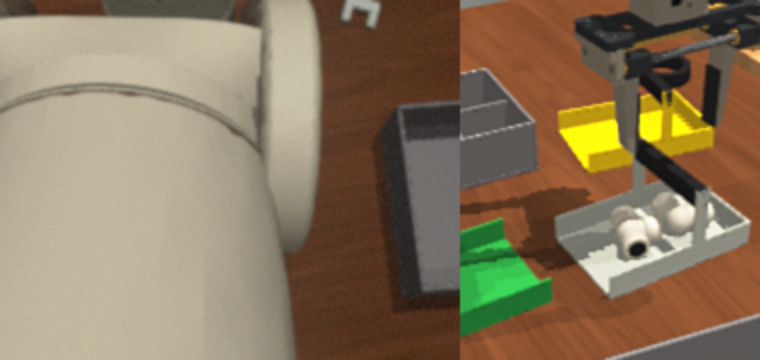

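The side view shows the left fingertip at (635,150) and the right at (712,122), straddling the black bar, which runs from (640,150) to (705,190). The top camera is blocked by the arm. I lower and close.

```bash
python3 -m creep '[{"linear":[0.2,0.2,2.5],"angular":[0,0,0],"jaw":0},{"linear":[0.2,0.2,5],"angular":[0,0,0],"jaw":0},{"linear":[0.2,0.2,6.7],"angular":[0,0,0],"jaw":0},{"linear":[0.2,0.2,6.7],"angular":[0,0,0],"jaw":0.3}]'
python3 -m creep '[{"linear":[0,0,0],"angular":[0,0,0],"jaw":0.6},{"linear":[0,0,0],"angular":[0,0,0],"jaw":0.7},{"linear":[0,0,0],"angular":[0,0,0],"jaw":0.75},{"linear":[0,0,0],"angular":[0,0,0],"jaw":0.78},{"linear":[0,0,0],"angular":[0,0,0],"jaw":0.8}]'
python3 - <<'E'
from h import *
from cell import robot
goal([.591,-.011,.091],3)
b=robot.capture("side")["pixels"][80:260,180:380,::-1]
cv2.imwrite("pics/b.png",cv2.resize(b,None,fx=3,fy=3))
E
```

```text
t: 2.45
tool_pos: [0.5917, -0.0114, 0.0928]
tool_rot: [0.691, 0.723, -0.001, -0.001]
ft_force: [-0.6, -1.1, -0.3]
width: 0.0837
grip_force: 0.0
t: 3.08
tool_pos: [0.5926, -0.011, 0.0937]
tool_rot: [0.691, 0.723, 0.0, 0.0]
ft_force: [-0.2, 0.6, -0.5]
width: 0.0339
grip_force: 0.0
lin [ 0.   -0.16  0.27] ang [ 0.01  0.   -0.36] t 3.08 pos [ 0.5926 -0.011   0.0937] w 0.0339 j [-0.22  0.35  1.67 -0.    1.12 -0.27]
```

View pics/b.png

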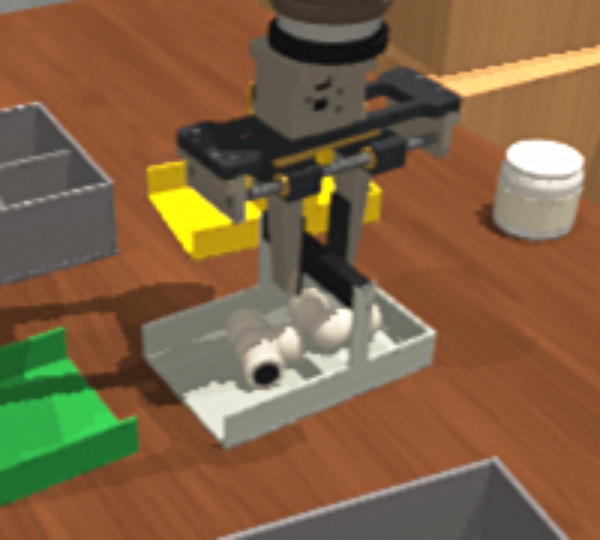

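The fingers straddle the bar at about (310,265), with clearance on both sides. I lower 3 mm and close.

```bash
python3 -m creep '[{"linear":[0,0,0.3],"angular":[0,0,0],"jaw":0.83},{"linear":[0,0,0.3],"angular":[0,0,0],"jaw":0.87},{"linear":[0,0,0.3],"angular":[0,0,0],"jaw":1},{"linear":[0,0,0.3],"angular":[0,0,0],"jaw":1},{"linear":[0,0,0.3],"angular":[0,0,0],"jaw":1}]'
python3 -m creep '[{"linear":[0,0,0],"angular":[0,0,0],"jaw":1},{"linear":[0,0,0],"angular":[0,0,0],"jaw":1},{"linear":[0,0,0],"angular":[0,0,0],"jaw":1}]'
```

```text
t: 3.75
tool_pos: [0.5921, -0.0109, 0.0902]
tool_rot: [0.691, 0.723, -0.0, -0.0]
ft_force: [0.7, 0.1, -4.3]
width: 0.0139
grip_force: 30.0
t: 4.12
tool_pos: [0.5923, -0.011, 0.0904]
tool_rot: [0.691, 0.723, -0.0, -0.0]
ft_force: [-0.3, -0.2, -3.3]
width: 0.0138
grip_force: 30.0
```

```bash
python3 -m creep '[{"linear":[0,0,-0.6],"angular":[0,0,0],"jaw":1},{"linear":[0,0,-1.8],"angular":[0,0,0],"jaw":1},{"linear":[0,0,-3.4],"angular":[1.5,0,0],"jaw":1},{"linear":[0,0,-5],"angular":[3.5,0,0],"jaw":1},{"linear":[0,0,-6.5],"angular":[5,0,0],"jaw":1}]'
python3 - <<'E'
from h import *
from cell import robot
goal([.63,-.28,.22],-8)
b=robot.capture("side")["pixels"][60:240,180:380,::-1]
cv2.imwrite("pics/c.png",cv2.resize(b,None,fx=3,fy=3))
E
```

```text
t: 4.75
tool_pos: [0.5931, -0.0111, 0.1574]
tool_rot: [0.69, 0.723, -0.031, -0.03]
ft_force: [0.9, -0.1, -4.2]
width: 0.0138
grip_force: 30.0
lin [-27.03   1.9   -6.43] ang [-4.93  0.48 10.63] t 4.75 pos [ 0.5931 -0.0111  0.1574] w 0.0138 j [-0.21  0.34  1.55 -0.02  1.34 -0.25]
```

View pics/c.png

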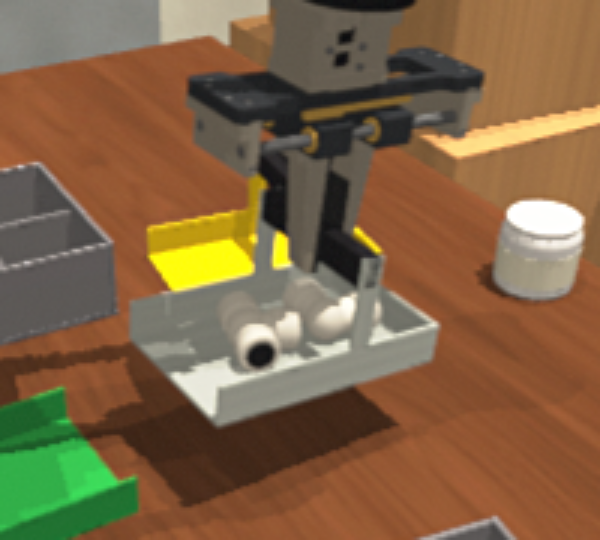

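The scoop is held, tilted back slightly, with both fittings inside: tee at (250,340), elbow at (325,310). I carry it gently to the box.

```bash
python3 -c "
from h import *
goal([.624,-.316,.22],-7.5,-5)"
python3 -m creep '[{"linear":[-0.8,0,-0.8],"angular":[0,0,0.5],"jaw":1},{"linear":[-2.2,0.1,-2],"angular":[0,0,1],"jaw":1},{"linear":[-4.2,0.2,-3.5],"angular":[0,0,1.5],"jaw":1},{"linear":[-6.6,0.4,-5],"angular":[0,0,2],"jaw":1},{"linear":[-9.2,0.6,-6],"angular":[0,0,3],"jaw":1}]'
python3 -c "
from h import *
goal([.624,-.316,.22],-7.5,-5)"
```

```text
lin [-30.58   1.03  -6.1 ] ang [ 0.23  0.94 10.1 ] t 4.8 pos [ 0.5946 -0.0113  0.1597] w 0.0139 j [-0.21  0.34  1.54 -0.02  1.34 -0.25]
t: 5.42
tool_pos: [0.6087, -0.1048, 0.2165]
tool_rot: [0.709, 0.704, -0.032, -0.028]
ft_force: [0.9, 0.1, -4.0]
width: 0.0136
grip_force: 30.0
lin [-21.11   1.67  -0.38] ang [0.14 0.92 7.  ] t 5.42 pos [ 0.6087 -0.1048  0.2165] w 0.0136 j [-0.35  0.35  1.42 -0.03  1.45 -0.34]
```

```bash
python3 -m creep '[{"linear":[-2.6,0.2,0],"angular":[0,0.2,1],"jaw":1},{"linear":[-5.2,0.4,-0.1],"angular":[0,0.3,2],"jaw":1},{"linear":[-7.8,0.6,-0.2],"angular":[0,0.4,3],"jaw":1},{"linear":[-10.4,0.8,-0.3],"angular":[0,0.5,4],"jaw":1},{"linear":[-13,1,-0.4],"angular":[0,0.6,5],"jaw":1}]'
python3 -m creep '[{"linear":[-2.5,0.2,0],"angular":[0,0,0.6],"jaw":1},{"linear":[-4.6,0.4,0],"angular":[0,0,1.2],"jaw":1},{"linear":[-6.4,0.5,0],"angular":[0,0.1,1.6],"jaw":1},{"linear":[-7.6,0.6,0],"angular":[0,0.2,2],"jaw":1},{"linear":[-8.1,0.7,0],"angular":[0,0.3,2],"jaw":1}]'
python3 - <<'E'
from h import *
from cell import robot
goal([.624,-.316,.22],-7.5,-5)
goal([.624,-.316,.22],-7.5,0)
b=robot.capture("side")["pixels"][:,:,::-1]
cv2.imwrite("pics/d.png",cv2.resize(b,None,fx=1.5,fy=1.5))
E
```

```text
t: 6.05
tool_pos: [0.6175, -0.2342, 0.2185]
tool_rot: [0.739, 0.672, -0.03, -0.032]
ft_force: [0.3, -0.3, -4.1]
width: 0.0139
grip_force: 30.0
t: 6.68
tool_pos: [0.6168, -0.3143, 0.218]
tool_rot: [0.751, 0.659, -0.028, -0.033]
ft_force: [-0.3, -1.3, -4.6]
width: 0.0138
grip_force: 30.0
lin [-0.08  0.72 -0.26] ang [ 0.02 -0.04  0.08] t 6.67 pos [ 0.6168 -0.3143  0.218 ] w 0.0138 j [-0.63  0.54  1.16 -0.04  1.52 -0.49]
lin [-0.08  0.72 -0.26] ang [-4.98 -0.04  0.08] t 6.67 pos [ 0.6168 -0.3143  0.218 ] w 0.0138 j [-0.63  0.54  1.16 -0.04  1.52 -0.49]
```

View pics/d.png

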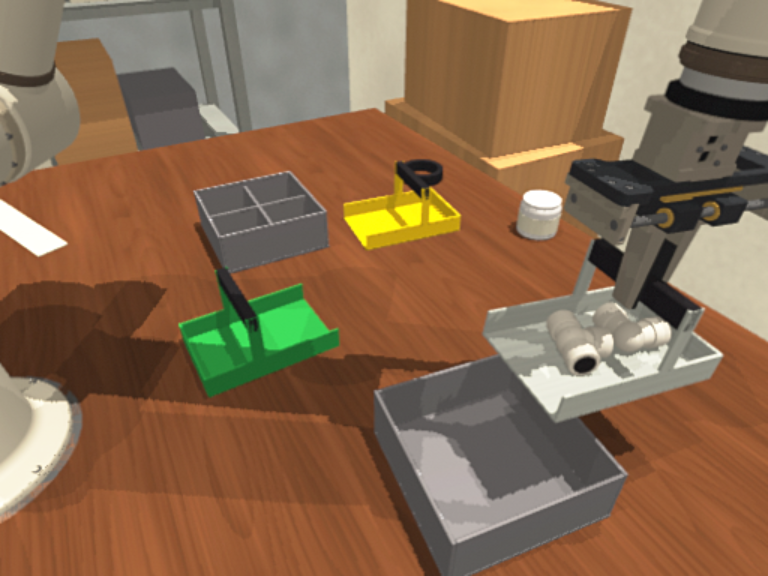

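The side view shows the scoop's open edge, from (490,320) to (555,410), over the right part of the plain box. Both fittings are inside. I work out the tip sequence with the edge held in place over the box.

Run:
```python
from h import *
a=np.radians(-7.5);u=np.array([np.cos(a),np.sin(a),0]);B=np.array([.480,-.297,0])
for th in(0,8,14,20,26,32,38,44,50,55):
    t=np.radians(th); d=(.110*np.cos(t)-.082*np.sin(t)); h=.110*np.sin(t)+.082*np.cos(t)
    g=B+u*(.035+d)+[0,0,max(.085,.1-.0005*th)+h]
    z=u*np.sin(t)+np.array([0,0,-np.cos(t)])
    print(th,end=" ");goal(g-.006*z,-7.5,th)
```

```text
0 lin [-0.05  0.96  2.93] ang [-4.97 -0.03  0.08] t 6.72 pos [ 0.6168 -0.3145  0.218 ] w 0.0138 j [-0.63  0.54  1.16 -0.04  1.52 -0.49]
8 lin [-0.05 -0.45  2.  ] ang [-12.97  -0.03   0.07] t 6.72 pos [ 0.6168 -0.3145  0.218 ] w 0.0138 j [-0.63  0.54  1.16 -0.04  1.52 -0.49]
14 lin [-0.04 -1.63  1.45] ang [-18.97  -0.03   0.07] t 6.72 pos [ 0.6168 -0.3145  0.218 ] w 0.0138 j [-0.63  0.54  1.16 -0.04  1.52 -0.49]
20 lin [-0.04 -2.89  1.02] ang [-24.97  -0.04   0.07] t 6.72 pos [ 0.6168 -0.3145  0.218 ] w 0.0138 j [-0.63  0.54  1.16 -0.04  1.52 -0.49]
26 lin [-0.04 -4.22  0.74] ang [-30.97  -0.04   0.07] t 6.72 pos [ 0.6168 -0.3145  0.218 ] w 0.0138 j [-0.63  0.54  1.16 -0.04  1.52 -0.49]
32 lin [-0.04 -5.61  0.5 ] ang [-36.97  -0.05   0.07] t 6.72 pos [ 0.6168 -0.3145  0.218 ] w 0.0138 j [-0.63  0.54  1.16 -0.04  1.52 -0.49]
38 lin [-0.04 -7.05  0.21] ang [-42.97  -0.05   0.06] t 6.72 pos [ 0.6168 -0.3145  0.218 ] w 0.0138 j [-0.63  0.54  1.16 -0.04  1.52 -0.49]
44 lin [-0.03 -8.52  0.07] ang [-48.97  -0.05   0.06] t 6.72 pos [ 0.6168 -0.3145  0.218 ] w 0.0138 j [-0.63  0.54  1.16 -0.04  1.52 -0.49]
50 lin [ -0.03 -10.     0.08] ang [-54.97  -0.06   0.06] t 6.72 pos [ 0.6168 -0.3145  0.218 ] w 0.0138 j [-0.63  0.54  1.16 -0.04  1.52 -0.49]
55 lin [ -0.03 -11.22   0.21] ang [-59.97  -0.06   0.06] t 6.72 pos [ 0.6168 -0.3145  0.218 ] w 0.0138 j [-0.63  0.54  1.16 -0.04  1.52 -0.49]
```

```bash
python3 -m creep '[{"linear":[0,0.3,0.5],"angular":[-2.5,0,0],"jaw":1},{"linear":[0,0.4,1.2],"angular":[-6,0,0],"jaw":1},{"linear":[0,0,1.7],"angular":[-9.5,0,0],"jaw":1},{"linear":[0,-0.5,2],"angular":[-13,0,0],"jaw":1},{"linear":[0,-0.5,2],"angular":[-13,0,0],"jaw":1}]'
cat > tip.py <<'E'
from h import *
import sys
a=np.radians(-7.5);u=np.array([np.cos(a),np.sin(a),0]);B=np.array([.480,-.297,0])
for th in map(float,sys.argv[1:]):
    t=np.radians(th); d=(.110*np.cos(t)-.082*np.sin(t)); h=.110*np.sin(t)+.082*np.cos(t)
    g=B+u*(.035+d)+[0,0,max(.085,.1-.0005*th)+h]
    z=u*np.sin(t)+np.array([0,0,-np.cos(t)])
    goal(g-.006*z,-7.5,th)
E
python3 tip.py 12 16 20 24 28
```

```text
t: 7.35
tool_pos: [0.6091, -0.3118, 0.1982]
tool_rot: [0.749, 0.658, 0.046, 0.051]
ft_force: [-0.2, 0.1, -3.9]
width: 0.0135
grip_force: 30.0
lin [-0.22 -0.49 -0.55] ang [-4.11 -0.11  0.09] t 7.35 pos [ 0.6091 -0.3118  0.1982] w 0.0135 j [-0.68  0.37  1.43  0.08  1.23 -0.57]
lin [-0.22 -1.21 -1.05] ang [-8.11 -0.11  0.09] t 7.35 pos [ 0.6091 -0.3118  0.1982] w 0.0135 j [-0.68  0.37  1.43  0.08  1.23 -0.57]
lin [-0.21 -1.98 -1.5 ] ang [-12.11  -0.12   0.09] t 7.35 pos [ 0.6091 -0.3118  0.1982] w 0.0135 j [-0.68  0.37  1.43  0.08  1.23 -0.57]
lin [-0.21 -2.79 -1.89] ang [-16.11  -0.12   0.08] t 7.35 pos [ 0.6091 -0.3118  0.1982] w 0.0135 j [-0.68  0.37  1.43  0.08  1.23 -0.57]
lin [-0.21 -3.64 -2.24] ang [-20.11  -0.12   0.08] t 7.35 pos [ 0.6091 -0.3118  0.1982] w 0.0135 j [-0.68  0.37  1.43  0.08  1.23 -0.57]
```

```bash
python3 -m creep '[{"linear":[-0.1,-0.5,-0.6],"angular":[-4,0,0],"jaw":1},{"linear":[-0.2,-1.2,-1.1],"angular":[-8,0,0],"jaw":1},{"linear":[-0.2,-2,-1.5],"angular":[-12,0,0],"jaw":1},{"linear":[-0.2,-2.8,-1.9],"angular":[-16,0,0],"jaw":1},{"linear":[-0.2,-3.6,-2.2],"angular":[-20,0,0],"jaw":1}]'
python3 tip.py 34 40 46 50 54
python3 - <<'E'
from h import *
from cell import robot
b=robot.capture("side")["pixels"][170:,200:,::-1]
cv2.imwrite("pics/e.png",cv2.resize(b,None,fx=1.5,fy=1.5))
E
```

```text
t: 7.98
tool_pos: [0.5719, -0.3095, 0.2163]
tool_rot: [0.728, 0.641, 0.16, 0.182]
ft_force: [-0.2, 0.9, -4.5]
width: 0.014
grip_force: 30.0
lin [ 0.05 -1.24 -1.03] ang [-5.89 -0.11  0.17] t 7.97 pos [ 0.5719 -0.3095  0.2163] w 0.014 j [-0.82  0.07  1.81  0.39  0.91 -0.89]
lin [ 0.05 -2.33 -2.02] ang [-11.89  -0.12   0.17] t 7.97 pos [ 0.5719 -0.3095  0.2163] w 0.014 j [-0.82  0.07  1.81  0.39  0.91 -0.89]
lin [ 0.06 -3.51 -2.9 ] ang [-17.89  -0.12   0.16] t 7.97 pos [ 0.5719 -0.3095  0.2163] w 0.014 j [-0.82  0.07  1.81  0.39  0.91 -0.89]
lin [ 0.06 -4.35 -3.41] ang [-21.89  -0.13   0.16] t 7.97 pos [ 0.5719 -0.3095  0.2163] w 0.014 j [-0.82  0.07  1.81  0.39  0.91 -0.89]
lin [ 0.07 -5.22 -3.86] ang [-25.89  -0.14   0.15] t 7.97 pos [ 0.5719 -0.3095  0.2163] w 0.014 j [-0.82  0.07  1.81  0.39  0.91 -0.89]
```

View pics/e.png

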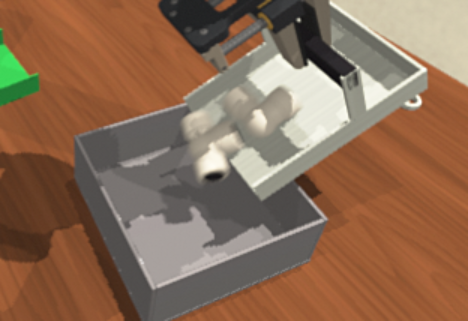

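Both fittings are sliding over the open edge: the tee at (210,165) and the elbow at (260,115), above the box. I hold, then tip a bit further.

```bash
python3 -m creep '[{"linear":[0,0,0],"angular":[0,0,0],"jaw":1},{"linear":[0,-0.6,-0.5],"angular":[-3,0,0],"jaw":1},{"linear":[0,-1.2,-1],"angular":[-6,0,0],"jaw":1},{"linear":[0,-2.3,-2],"angular":[-12,0,0],"jaw":1},{"linear":[0,-2.3,-2],"angular":[-12,0,0],"jaw":1}]'
python3 - <<'E'
from h import *
from cell import robot
b=robot.capture("side")["pixels"][170:,200:,::-1]
cv2.imwrite("pics/f.png",cv2.resize(b,None,fx=1.5,fy=1.5))
goal([.61,-.31,.23],-7.5,15)
goal([.66,-.314,.22],-7.5,0)
E
```

```text
t: 8.65
tool_pos: [0.5412, -0.3054, 0.221]
tool_rot: [0.707, 0.62, 0.226, 0.255]
ft_force: [-0.0, 0.1, -3.2]
width: 0.014
grip_force: 30.0
lin [0.49 5.68 3.76] ang [24.91 -0.09  0.06] t 8.7 pos [ 0.5422 -0.3062  0.2224] w 0.014 j [-0.94 -0.08  2.02  0.7   0.81 -1.2 ]
lin [0.74 8.88 7.74] ang [39.91 -0.08  0.07] t 8.7 pos [ 0.5422 -0.3062  0.2224] w 0.014 j [-0.94 -0.08  2.02  0.7   0.81 -1.2 ]
```

View pics/f.png

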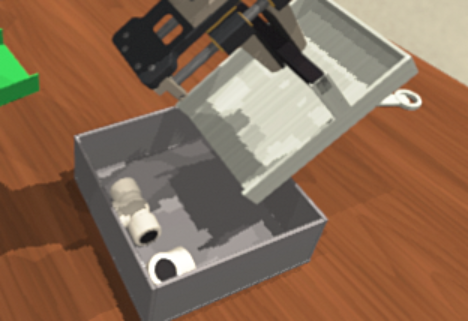

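The scoop is empty, and both fittings lie on the plain box's floor: tee at (135,215), elbow at (170,265). I level the scoop and carry it back to its original free spot.

```bash
python3 -m creep '[{"linear":[0.1,1.2,0.4],"angular":[5,0,0],"jaw":1},{"linear":[0.2,2.7,1.4],"angular":[12,0,0],"jaw":1},{"linear":[0.3,4.2,2.6],"angular":[19,0,0],"jaw":1},{"linear":[0.4,5.7,3.7],"angular":[25,0,0],"jaw":1},{"linear":[0.5,6.5,5],"angular":[32,0,0],"jaw":1}]'
python3 -c "
from h import *
goal([.61,-.2,.23],-2,0);goal([.592,-.011,.16],3,0)"
```

```text
t: 9.32
tool_pos: [0.627, -0.3124, 0.2281]
tool_rot: [0.75, 0.658, 0.044, 0.054]
ft_force: [0.5, -0.8, -2.9]
width: 0.0139
grip_force: 30.0
lin [10.92 -3.08 -0.66] ang [ 7.95  0.61 -5.44] t 9.32 pos [ 0.627  -0.3124  0.2281] w 0.0139 j [-0.66  0.39  1.35  0.07  1.28 -0.55]
lin [29.45 -8.24  5.61] ang [  7.93   0.95 -10.43] t 9.32 pos [ 0.627  -0.3124  0.2281] w 0.0139 j [-0.66  0.39  1.35  0.07  1.28 -0.55]
```

```bash
python3 -m creep '[{"linear":[2,-0.6,-0.1],"angular":[2,0.1,-1],"jaw":1},{"linear":[5.5,-1.5,-0.3],"angular":[4,0.3,-2.5],"jaw":1},{"linear":[9.5,-2.7,-0.6],"angular":[6,0.5,-4.5],"jaw":1},{"linear":[14,-4,-0.6],"angular":[8,0.7,-6],"jaw":1},{"linear":[18.5,-5.2,0.2],"angular":[8,0.8,-7.5],"jaw":1}]'
python3 -c "
from h import *
goal([.592,-.011,.16],3,0)"
```

```text
t: 9.95
tool_pos: [0.5982, -0.1199, 0.2186]
tool_rot: [0.706, 0.708, 0.002, 0.001]
ft_force: [1.1, 0.2, -2.8]
width: 0.0139
grip_force: 30.0
lin [10.87 -0.61  5.89] ang [ 0.24 -0.15 -2.83] t 9.95 pos [ 0.5982 -0.1199  0.2186] w 0.0139 j [-0.4   0.26  1.52  0.    1.36 -0.4 ]
```

```bash
python3 -m creep '[{"linear":[3.5,-0.2,1],"angular":[0,0,-1],"jaw":1},{"linear":[7,-0.4,2.5],"angular":[0,0,-2],"jaw":1},{"linear":[9.8,-0.6,4.5],"angular":[0.2,-0.1,-2.8],"jaw":1},{"linear":[10.9,-0.6,6],"angular":[0.2,-0.1,-2.8],"jaw":1},{"linear":[10.9,-0.6,6],"angular":[0.2,-0.1,-2.8],"jaw":1}]'
python3 -c "
from h import *
goal([.592,-.011,.0904],3.3,0)"
```

```text
t: 10.58
tool_pos: [0.5903, -0.0117, 0.1563]
tool_rot: [0.688, 0.725, -0.0, -0.003]
ft_force: [-0.2, -0.1, -2.2]
width: 0.0136
grip_force: 30.0
lin [0.04 0.21 6.59] ang [-0.25 -0.19 -0.31] t 10.57 pos [ 0.5903 -0.0117  0.1563] w 0.0136 j [-0.23  0.28  1.63  0.    1.24 -0.28]
```

```bash
python3 -m creep '[{"linear":[0,0.1,2],"angular":[0,0,0],"jaw":1},{"linear":[0,0.1,4],"angular":[0,0,0],"jaw":1},{"linear":[0,0.1,5.3],"angular":[0,0,0],"jaw":1},{"linear":[0,0.1,5.8],"angular":[0,0,0],"jaw":1},{"linear":[0,0.1,5.8],"angular":[0,0,0],"jaw":1}]'
python3 -m creep '[{"linear":[0,0,0],"angular":[0,0,0],"jaw":1},{"linear":[0,0,0.2],"angular":[0,0,0],"jaw":1},{"linear":[0,0,0.4],"angular":[0,0,0],"jaw":1},{"linear":[0,0,0.4],"angular":[0,0,0],"jaw":1}]'
python3 -c "
from h import *
goal([.592,-.011,.0904],3.3,0)"
```

```text
t: 11.2
tool_pos: [0.5915, -0.0121, 0.0988]
tool_rot: [0.689, 0.725, 0.0, -0.002]
ft_force: [0.2, 0.6, -2.6]
width: 0.0137
grip_force: 30.0
t: 11.7
tool_pos: [0.5914, -0.012, 0.0949]
tool_rot: [0.689, 0.725, 0.0, -0.002]
ft_force: [-0.2, 0.4, -3.2]
width: 0.014
grip_force: 30.0
lin [0.09 0.06 0.45] ang [-0.18 -0.21 -0.37] t 11.7 pos [ 0.5914 -0.012   0.0949] w 0.014 j [-0.23  0.35  1.67  0.    1.13 -0.28]
```

```bash
python3 -m creep '[{"linear":[0,0,0.1],"angular":[0,0,0],"jaw":1},{"linear":[0,0,0.2],"angular":[0,0,0],"jaw":1},{"linear":[0,0,0.3],"angular":[0,0,0],"jaw":1},{"linear":[0,0,0.3],"angular":[0,0,0],"jaw":1}]'
python3 -m creep '[{"linear":[0,0,0.1],"angular":[0,0,0],"jaw":1},{"linear":[0,0,0.1],"angular":[0,0,0],"jaw":1}]'
```

```text
t: 12.2
tool_pos: [0.5915, -0.012, 0.092]
tool_rot: [0.689, 0.725, 0.0, -0.002]
ft_force: [-0.3, -0.4, -3.8]
width: 0.0139
grip_force: 30.0
t: 12.45
tool_pos: [0.5915, -0.012, 0.091]
tool_rot: [0.689, 0.725, 0.0, -0.002]
ft_force: [0.2, 0.6, -3.4]
width: 0.0138
grip_force: 30.0
```

```bash
python3 -m creep '[{"linear":[0,0,0.05],"angular":[0,0,0],"jaw":1},{"linear":[0,0,0.1],"angular":[0,0,0],"jaw":1},{"linear":[0,0,0.1],"angular":[0,0,0],"jaw":1}]'; python3 -m creep '[{"linear":[0,0,0.05],"angular":[0,0,0],"jaw":1},{"linear":[0,0,0.1],"angular":[0,0,0],"jaw":1},{"linear":[0,0,0.1],"angular":[0,0,0],"jaw":1}]'
```

```text
t: 12.82
tool_pos: [0.5917, -0.012, 0.0903]
tool_rot: [0.689, 0.725, 0.0, -0.002]
ft_force: [0.2, -0.0, -1.6]
width: 0.0138
grip_force: 30.0
t: 13.2
tool_pos: [0.592, -0.0121, 0.0902]
tool_rot: [0.689, 0.725, 0.0, -0.002]
ft_force: [-3.8, 0.9, 6.3]
width: 0.0143
grip_force: 30.0
```

Contact at the expected height, so I release and retreat straight up.

```bash
python3 -m creep '[{"linear":[0,0,-0.05],"angular":[0,0,0],"jaw":1},{"linear":[0,0,-0.05],"angular":[0,0,0],"jaw":0.8},{"linear":[0,0,-0.05],"angular":[0,0,0],"jaw":0.6},{"linear":[0,0,-0.05],"angular":[0,0,0],"jaw":0.5},{"linear":[0,0,-0.05],"angular":[0,0,0],"jaw":0.5}]' && python3 -m creep '[{"linear":[0,0,0],"angular":[0,0,0],"jaw":0.5},{"linear":[0,0,-1],"angular":[0,0,0],"jaw":0.5},{"linear":[0,0,-3],"angular":[0,0,0],"jaw":0.5},{"linear":[0,0,-6],"angular":[0,0,0],"jaw":0.5},{"linear":[0,0,-10],"angular":[0,0,0],"jaw":0.5}]'
python3 -m creep '[{"linear":[0,0,-3],"angular":[0,0,0],"jaw":0.5},{"linear":[0,0,-3],"angular":[0,0,0],"jaw":0.5},{"linear":[0,0,-3],"angular":[0,0,0],"jaw":0.5}]'
python3 - <<'E'
from h import *
from cell import robot
b=robot.capture("side")["pixels"][:,:,::-1]
cv2.imwrite("pics/g.png",cv2.resize(b,None,fx=1.5,fy=1.5))
E
```

```text
t: 13.82
tool_pos: [0.5915, -0.012, 0.0895]
tool_rot: [0.689, 0.725, 0.0, -0.002]
ft_force: [0.0, -0.2, 0.1]
width: 0.0456
grip_force: 0.0
t: 14.45
tool_pos: [0.5916, -0.0123, 0.1915]
tool_rot: [0.689, 0.725, 0.0, -0.002]
ft_force: [0.2, -0.2, -0.3]
width: 0.0457
grip_force: 0.0
t: 14.82
tool_pos: [0.5916, -0.0123, 0.2193]
tool_rot: [0.689, 0.725, 0.0, -0.002]
ft_force: [0.1, 0.5, -0.9]
width: 0.0459
grip_force: 0.0
```

View pics/g.png

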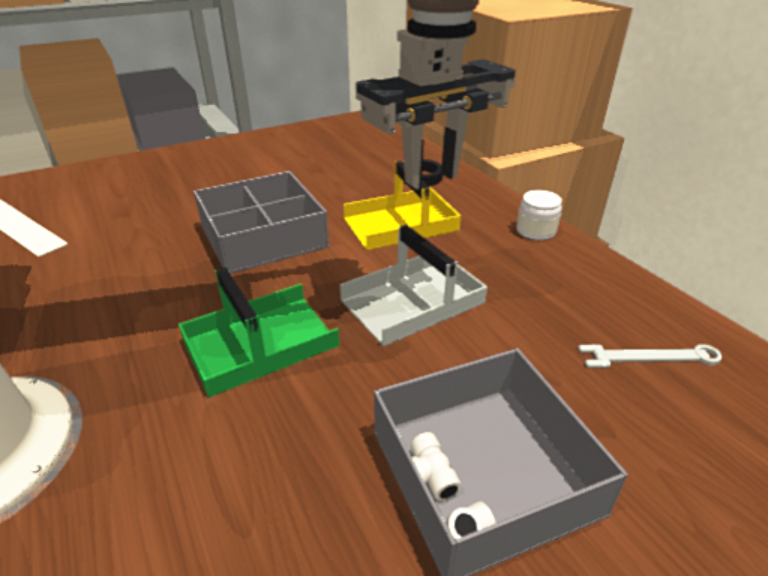

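The scoop stands flat and empty at (415,290). The tee at (435,465) and elbow at (470,520) are in the plain box, and the gripper is clear.

```bash
python3 -c "
from cell import robot
print(robot.sign_off())"
```

```text
the job is handed in; nothing more can be done
None
```

Both fittings are in the plain grey stock box, and the empty scoop is flat on the bench, released; I handed the job in at about 15 s on the robot's clock.

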